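# Set the recipe stand to its marked notch and lean the tablet on it

## Robot

A 6-joint arm with a two-finger parallel gripper is mounted at the origin on a cart in front of the work surface, level with it; the furniture and walls round the work are solid. World frame = base frame: x ahead of the robot, y to its left, z up, the work surface at z = 0. Lengths are in m, angles in degrees, forces in N, time in s.
With the tool pointing down it reaches from about 0.4 to 0.825 m from the base axis. Payload 7 kg.
Tool frame: the origin (TCP) lies on the centre line of the jaws, within the pads' length; the fingertips stand 19 mm ahead of it and the grasp point (between the pads) is the TCP; z points along the fingers, y is the line along which they close (so a half turn about z gives the same grasp; the last joint's range is limited). The gripper opens to 88 mm and grips with 3 to 60 N. Pads are 19 mm wide; open, the fingers measure 130 mm over their backs; the gripper's body (78 mm by 193 mm) begins 47 mm behind the grasp point.
Start: joints at [87.496, 20.546, 0.682, 0, -70.136, -16.507], TCP at [0.22, 0.638, 0.246] pointing down, gripper open.
Joint ranges: [-176.03, 176.03], [-82.01, 121.73], [-58.28, 71.71], [-173.87, 95.51], [-174.79, -0.11], [-173.66, 173.66]. Speed limits (degrees/s): [136.94, 136.94, 172.46, 180, 180, 180].

## Interface

Orientations are given as [roll, pitch, yaw] about the fixed x, y, z axes, in that order (R = Rz(yaw) Ry(pitch) Rx(roll)).
In Python, from plant import get_state, capture, close_job gives the robot as it stands.
- The arm moves only by the tool apply_moves, never from a script. Its argument "targets" is a list of rows, each a list of 7 numbers: the opening, from 0 (shut) to 1 (fully open), then the shift along the tool's x, y, z normalised to -1 to 1, where 1 is 1000 mm, then the turn, a rotation vector about the tool's x, y, z normalised to -1 to 1, where 1 is 90 degrees. In form: [[claw, tx, ty, tz, ax, ay, az], ...]. A call has 1 to 20 rows; each row shifts and turns the commanded pose from where the row before left it, along the tool's axes as they then stand; what a row does not reach is not made up. A row lasts 1/12 s, in which the tool goes at most 41.7 mm and 7.16 degrees, less where a joint would pass 70% of its speed; a pose out of reach is approached as far as the arm can. A call with a number of a shift or a turn outside -1 to 1 is refused whole. A call with a gripper value outside its range is refused whole. The fingers move at their own pace and stop on an object; "newtons" is the grip in N (left out, the last holds). Time passes only in rows, so rows that do not move let the fingers close. It gives the time, the measured TCP pose, the force, the opening and the grip force at its end, in the units of the state.
- get_state(): the state, without advancing time (a new reading comes with each control period).
- capture(name): name is "scene" or "top" or "wrist"; returns a dict with "frame" (420x560x3 uint8, red, green, blue), "range_z" (420x560 float32, m along the optical axis (not along the pixel's ray), 0 where there is no reading), "camera_matrix" (3x3 intrinsics, pixels), "k1" (the pictures are not rectified: a ray, as slopes to the right and down, at radius r is drawn at 1 + k1 r^2 times it, then the intrinsics apply), "T" (4x4, takes a point from camera to world coordinates). Camera axes: x right, y down, z forward; pixel columns grow to the right and rows downward; lengths in m; the calibration is good to about 2 mm. A picture is of the moment at which its call begins.
- close_job(): hands the job in; it is judged then, once.
The state is a dict: "time_s": time; "joints": joint angles; "qd": joint speeds; "joint_torque": joint torques, N m; "tcp_pos": TCP position; "eef_rot": TCP orientation; "contact_force": force on the tool from outside, world axes, zero at the start; "moment": the same for the moment, N m; "gripper_width": finger opening in m; "gripper_force": force on a finger pad.
Only numpy, scipy, OpenCV 4.12 (cv2) and the standard library are available. Lean on these libraries where they do the work, as an engineer would, in place of code of your own. Each camera call takes 0.05 s, during which the arm holds its last target. There are 200 camera calls.

## Task

The recipe stand is set too upright for reading while you cook: lift its prop by the black knob until it is clear of the notch it sits in, move it back and let it drop fully home in the notch with the red marks. Then take the tablet out of its white dock and lean it on the stand, upright way round with the screen facing the same way as the stand's front, centred, its lower edge on the board right behind the front lip and its back against the prop's rubber bar. Set the tablet down rather than dropping it, and leave the other things where they are.

Things in the scene. Friction and masses are not known exactly. Their poses are not given: they have to be found in the camera images.
- stand: Recipe stand, fixed to the worktop: pale wooden board 200 (x) x 180 (y) mm, its top 16 mm above the worktop, a lip along its front edge, two metal notched racks on it. Origin: centre of its underside, on the worktop; x points from its front (lip) to its back, z up. Its front faces roughly to the left as seen from the robot.
- stand_lip (a point): Foot of the lip: middle of its inner face, at the height of the board's top (x = -88, y = 0, z = 16 mm in the stand's frame; same axes). The lip is 170 mm wide, 8 mm thick and rises 14 mm above the board. The tablet's lower edge belongs right behind it.
- stand_notch (a point): The wanted, red-marked notch, third of four from the front: where the centre of the prop's cross pin lies when home (x = 33.3, y = 0, z = 24.5 mm in the stand's frame). The two racks run along x at y = +-36 mm; notches 22 mm apart, at x = -10.7, 11.3, 33.3, 55.3 mm, upright walls with roof-shaped tops that end 12 mm above the notch floor. Red marks lie on the board outside the racks.
- carriage (a joint): How far the prop has been slid back along the stand's +x, in m: 0 in the front notch, 0.022, 0.044 (red-marked) and 0.066 in the others, about 2 mm of play each way. It starts in the front notch. Slides with under 1 N once lifted.
- prop (a joint): How far the prop is lifted, in m: 0 when fully down in a notch; above 0.012 it is clear of the teeth; stop at 0.035. It stays upright and sinks back by its own weight (250 g, no spring). The notch walls keep it from being slid unlifted.
- knob (a point): Centre of the prop's black round knob, 31 mm across, 26 mm tall, upright, on top of a 10 mm stem over the cross pin; 93 mm above the worktop when the prop is home. Free on its left and right and behind; the rubber bar is in front of it.
- bar (a point): Middle of the prop's rubber bar on which the tablet's back leans: 12 mm thick, 100 mm long, along the stand's y. It lies 44 mm in front of the knob's axis (towards the lip) and 18 mm above the knob's centre (111 mm above the worktop when home). A thin strut in the middle joins it to the stem from 27 mm below the knob's centre.
- dock: White tablet dock, fixed to the worktop, 90 x 150 mm. Origin on the worktop under the middle of its slot; x points to its back, z up; its front faces the robot. The slot is 14 mm wide and leans back 12 degrees; its floor is 20 mm above the worktop; its front wall is 22 mm, its back wall 66 mm high along the slot.
- tablet: Tablet, a flat slab 10 (x) x 125 (y) x 200 mm (z), 0.27 to 0.49 kg. Origin: centre of its bottom face; z along the slab to its upper edge, x from screen to back. Stands loose in the dock's slot, leaning back 12 degrees, screen to the dock's front. Home on the stand its z axis leans back 33 degrees (0.575 rad) and its origin is about 4 mm behind and 3 mm above point stand_lip.
- jar_coffee: Bystander: glass coffee jar with a black lid, 134 mm tall. Origin: centre of its underside. To be left where it is.
- jar_jam: Bystander: glass jam jar with a yellow lid, 86 mm tall. Origin: centre of its underside. To be left where it is.
- salt_shaker: Bystander: glass salt shaker with grey top, 90 mm tall. Origin: centre of its underside. To be left where it is.
- cream_jug: Bystander: white cream jug, 85 mm tall. Origin: centre of its underside. To be left where it is.
- spread_tub: Bystander: white tub with foil lid, 71 mm tall. Origin: centre of its underside. To be left where it is.
- tin_tomato: Bystander: green tin, 58 mm tall. Origin: centre of its underside. To be left where it is.
Not all that is in view belongs to the job. There is more than one size of the tablet; the one meant has the size given above.

How it is judged (in metres and radians):
On the way:
1. the prop is down in the red-marked notch (value of joint carriage between 0.0405 and 0.0475 m and value of joint prop below 0.003 m), for 0.2 s.
At the end, for the whole second after the job is handed in: The prop is fully down (3 mm) in the red-marked notch; the released tablet rests on the stand, screen to its front, leaning back 29 to 38 degrees, lower edge on the board within 1 cm of the lip, centred within 25 mm, square within 7 degrees, at rest (all of step 1 and angle between tablet's own z axis and vertical between 0.5 and 0.66 rad and angle between tablet's own x axis and vertical above 2 rad and x of tablet in the frame of stand between -0.09 and -0.072 m and y of tablet in the frame of stand between -0.025 and 0.025 m and z of tablet in the frame of stand below 0.026 m and angle between the y axis of tablet and the y axis of stand, either way round below 0.12 rad and contact force between tablet and stand above 0.8 N and linear speed of tablet below 0.02 m/s and angular speed of tablet below 0.1 rad/s); the robot touches nothing.
It fails at once if the tablet is dropped or thrown (contact force between the fingers and tablet below 0.05 N and linear speed of tablet above 0.6 m/s).
It fails at once if one of the bystanders is displaced by more than 3 cm (distance of any of jar_coffee, jar_jam, salt_shaker, cream_jug, spread_tub, tin_tomato from where it was at the start of the episode above 0.03 m).
It also fails if it takes over 61 s, if anything falls off the work surface, if the arm or the gripper's body presses on something with over 40 N, if the wrist force passes 120 N, or if a joint passes its speed limit or range.

## Working session

There is one attempt and no reset: what is moved stays moved. The work goes in short steps, Python scripts to look and compute and a tool call to move; the robot and the scene stay as the last step left them, time stands still between calls to the robot, and variables do not carry over. Pictures are saved under pics/ and viewed, at most 10 in all, crops included, and the job is handed in when it is done.

Besides the shell and the picture viewer there is one more tool, called after "Request:" as a command line: name --pt "numbers of a row" for each row, then --argument value for the rest. apply_moves: Moves the arm, as the interface text tells. Scaled input: -1 to 1 covers 1000 mm each way for a shift and 90 degrees each way for a turn. Its arguments: {"type":"object","properties":{"targets":{"type":"array","items":{"type":"array","items":{"type":"number"}}},"newtons":{"type":"number"}},"required":["targets"]}

```bash
mkdir -p pics; ls; cat > h.py <<'E'
import numpy as np,cv2,pickle
from plant import get_state,capture
from scipy.spatial.transform import Rotation as R
def grab(n,tag):
    c=capture(n); pickle.dump(c,open(f'pics/{tag}.pkl','wb')); cv2.imwrite(f'pics/{tag}.png',c['frame'][:,:,::-1]); return c
def load(tag): return pickle.load(open(f'pics/{tag}.pkl','rb'))
def cloud(c):
    K=c['camera_matrix'];h,w=c['range_z'].shape
    u,v=np.meshgrid(np.arange(w),np.arange(h))
    p=cv2.undistortPoints(np.stack([u,v],-1).reshape(-1,1,2).astype(np.float64),K,np.array([c['k1'],0,0,0,0.])).reshape(h,w,2)
    z=c['range_z'].astype(float)
    P=np.concatenate([p*z[...,None],z[...,None]],-1)
    W=P@c['T'][:3,:3].T+c['T'][:3,3]; W[z==0]=np.nan
    return W
E
python3 - <<'E'
from h import *
a=grab('scene','s0');b=grab('top','t0')
cv2.imwrite('pics/both.png',cv2.resize(np.vstack([a['frame'],b['frame']])[:,:,::-1],None,fx=.714,fy=.714))
cv2.imwrite('pics/t0b.png',cv2.resize(b['frame'][:,:,::-1],(800,600)))
cv2.imwrite('pics/s0b.png',cv2.resize(a['frame'][:,:,::-1],(800,600)))
print(a['T'],b['T'],get_state())
E
```

```text
pics
[[ 0.73220224 -0.46795368  0.49487296 -0.01699823]
 [-0.68093239 -0.51845407  0.51723927 -0.41618194]
 [ 0.01452488 -0.71569877 -0.69825804  0.94418209]
 [ 0.          0.          0.          1.        ]] [[ 9.79945336e-03 -9.86914481e-01  1.60946509e-01  3.67072810e-01]
 [-9.99951777e-01 -9.77534378e-03  9.41632489e-04  2.10276701e-01]
 [ 6.43996718e-04 -1.60947975e-01 -9.86962681e-01  1.30268678e+00]
 [ 0.00000000e+00  0.00000000e+00  0.00000000e+00  1.00000000e+00]] {'time_s': 0.1, 'joints': array([ 8.74965717e+01,  2.05885861e+01,  6.39900997e-01, -1.65831629e-02,
       -7.01349979e+01, -1.65064863e+01]), 'qd': array([-0.03426548, -0.01913982,  0.07532557, -0.02230635,  0.01762437,
       -0.12486633]), 'joint_torque': array([-9.55358300e-04, -5.84163237e+01,  2.93750185e+01,  7.01546699e+00,
        1.01862327e-02, -6.37491348e-05]), 'tcp_pos': array([0.2197708 , 0.63780506, 0.24471248]), 'eef_rot': array([ 1.79915336e+02, -8.83081870e-03, -1.90155545e+01]), 'contact_force': array([0.21273018, 0.16161161, 0.3546938 ]), 'moment': array([-0.03621293,  0.07444394, -0.05319778]), 'gripper_force': 0.0, 'gripper_width': 0.08763503901091964}
```

View pics/t0b.png

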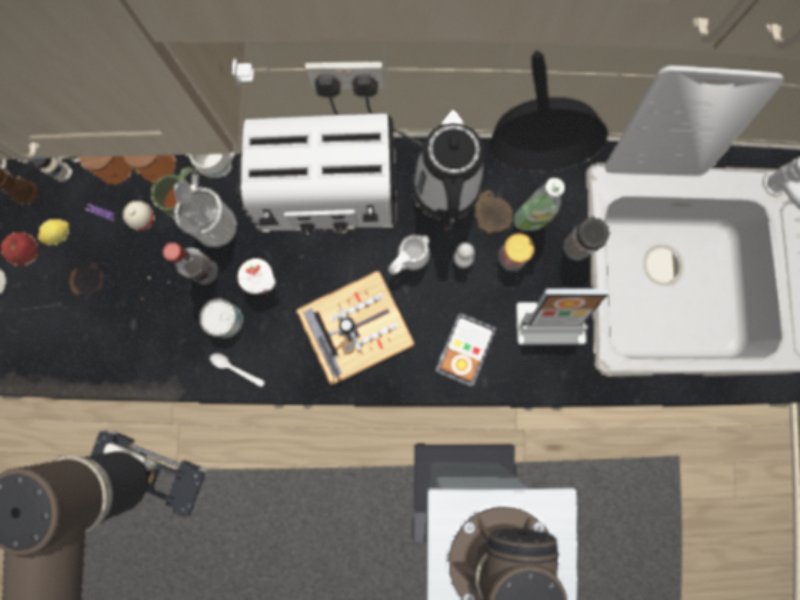

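View pics/s0b.png

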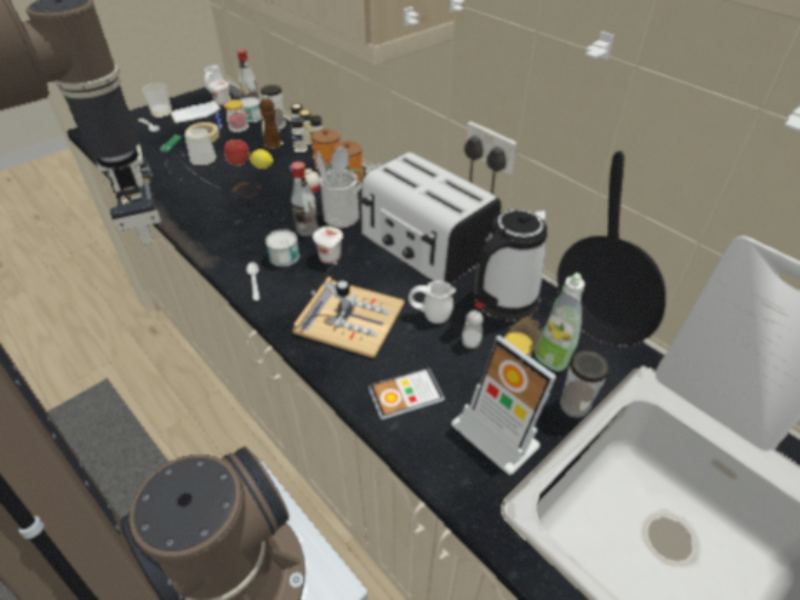

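Top view (800×600): stand around (355,327) with the lip at its left edge, knob (347,326), red marks around (358,297)/(380,345). Dock is at (552,330) with the tablet in it, edges at (530,325)–(607,292). A decoy tablet lies flat at (466,350).

```bash
python3 - <<'E'
from h import *
for tag,s in (('t0','top'),('s0','scene')):
    c=load(tag);W=cloud(c);f=c['frame'].astype(int)
    # table
    q=(np.abs(W[...,2])<.012)&(W[...,0]>.3)&(W[...,0]<.6)&(abs(W[...,1])<.5); print(tag,'table z',np.median(W[q][:,2]))
    # board
    m=(abs(W[...,2]-.016)<.008)&(f[...,0]>f[...,2]+40)&(f[...,0]>120)&(W[...,0]>.3)&(W[...,0]<.7)&(W[...,1]>.1)&(W[...,1]<.5)
    n,l,st,_=cv2.connectedComponentsWithStats(cv2.morphologyEx(m.astype(np.uint8),cv2.MORPH_CLOSE,np.ones((5,5))))
    k=1+np.argmax(st[1:,4]);P=W[(l==k)&m];print(len(P),P[:,2].mean(),cv2.minAreaRect((P[:,:2]*1000).astype(np.float32)),cv2.boxPoints(cv2.minAreaRect((P[:,:2]*1000).astype(np.float32))))
    ctr=P[:,:2].mean(0)
    d=np.hypot(W[...,0]-ctr[0],W[...,1]-ctr[1])
    kn=(d<.11)&(W[...,2]>.085)&(W[...,2]<.13)
    vv,uu=np.nonzero(kn)
    print('knob/bar pts');
    for v,u in zip(vv,uu):
        print(u,v,(W[v,u]*1000).round().astype(int),f[v,u],end='; ')
    print()
    # tablet
    t=(W[...,2]>.1)&(W[...,2]<.25)&(W[...,0]>.35)&(W[...,0]<.62)&(W[...,1]<.08)&(W[...,1]>-.25)
    n,l,st,_=cv2.connectedComponentsWithStats(t.astype(np.uint8))
    for k in range(1,n):
        if st[k,4]<100: continue
        P=W[l==k];mu=P.mean(0);U,S,V=np.linalg.svd(P-mu,full_matrices=False)
        print('comp',st[k],mu,S/np.sqrt(len(P)),V[2],V[0],P.min(0),P.max(0))
E
```

```text
t0 table z -1.929442701587014e-05
2461 0.015582703553983081 ((494.8505554199219, 322.7021789550781), (180.4722900390625, 200.31698608398438), 26.717973709106445) [[369.2177  371.59668]
 [459.28003 192.66748]
 [620.4834  273.80768]
 [530.4211  452.73688]]
knob/bar pts
221 217 [518 393 117] [216 190 161]; 222 217 [519 391 113] [218 187 150]; 219 218 [516 399 112] [161 155 153]; 220 218 [516 396 113] [157 151 143]; 221 218 [516 393 116] [147 137 123]; 222 218 [515 390 117] [158 136 113]; 220 219 [513 396 115] [104 104 105]; 221 219 [512 393 118] [86 83 80]; 222 219 [513 390 116] [101  89  77]; 223 219 [513 387 116] [165 136 106]; 220 220 [510 396 115] [ 98  98 103]; 221 220 [510 393 118] [64 63 65]; 222 220 [510 390 118] [71 63 58]; 223 220 [510 387 115] [128 105  84]; 220 221 [508 397 109] [110 111 117]; 221 221 [506 392 121] [71 71 73]; 222 221 [507 390 116] [58 55 54]; 223 221 [507 387 116] [98 82 68]; 224 221 [507 384 114] [172 142 108]; 221 222 [504 393 117] [85 85 89]; 222 222 [503 389 121] [58 56 59]; 223 222 [504 386 119] [74 65 58]; 224 222 [504 384 114] [139 115  91]; 243 222 
[... 16487 characters left out ...]
05 [495 320  86] [78 65 52]; 244 205 [497 318  85] [148 125  92]; 218 206 [423 351 106] [85 88 85]; 219 206 [423 345 110] [122 117 107]; 236 206 [475 329  88] [101 104 101]; 237 206 [477 327  88] [68 71 68]; 238 206 [477 322  92] [43 45 47]; 239 206 [479 319  92] [35 34 37]; 240 206 [483 320  89] [38 35 37]; 241 206 [484 315  92] [43 46 45]; 238 207 [477 322  87] [82 85 82]; 239 207 [479 320  87] [65 67 68]; 241 207 [484 317  86] [83 85 86]; 
comp [ 336  236   52   62 1782] [ 0.5296933  -0.11535571  0.16277766] [0.03571211 0.03532114 0.00187602] [-0.97488787 -0.02271635  0.22153469] [0.02709129 0.9752979  0.21922607] [ 0.51297753 -0.17425663  0.10005363] [ 0.54989796 -0.04990163  0.21663662]
```

Board: centre (0.495, 0.323), top at z = 0.0156, size 200×180 as stated. That gives stand yaw −63.3° and a predicted knob at (0.490, 0.332); I measured (0.491, 0.333). The tablet is about 124 mm wide, centred at y ≈ −0.11, with its top at z ≈ 0.216 (expected 0.215), so it is the right one. Next I turn and move over the knob.

Request:
apply_moves --pt "1 0 0 0 0 0 0.0703" --pt "1 0 0 0 0 0 0.0703" --pt "1 0 0 0 0 0 0.0703" --pt "1 0 0 0 0 0 0.0703" --pt "1 0 0 0 0 0 0.0703" --pt "1 0 0 0 0 0 0.0703" --pt "1 0 0 0 0 0 0.0703" --pt "1 0.033 -0.0087 0 0 0 0" --pt "1 0.033 -0.0087 0 0 0 0" --pt "1 0.033 -0.0087 0 0 0 0" --pt "1 0.033 -0.0087 0 0 0 0" --pt "1 0.033 -0.0087 0 0 0 0" --pt "1 0.033 -0.0087 0 0 0 0" --pt "1 0.033 -0.0087 0 0 0 0" --pt "1 0.033 -0.0087 0 0 0 0" --pt "1 0.033 -0.0087 0 0 0 0" --pt "1 0.033 -0.0087 0 0 0 0" --pt "1 0.033 -0.0087 0 0 0 0" --pt "1 0.033 -0.0087 0 0 0 0" --pt "1 0 0 0 0 0 0"

```text
time_s: 1.77
tcp_pos: [0.4935, 0.3273, 0.2451]
eef_rot: [179.9, -0.1, -63.5]
contact_force: [-0.5, 0.8, -0.1]
gripper_width: 0.0877
gripper_force: 0.0
```

```bash
python3 - <<'E'
from h import *
s=get_state();print(s['time_s'],s['tcp_pos'],s['eef_rot'],s['joints'])
c=grab('wrist','w1');cv2.imwrite('pics/w1b.png',cv2.resize(c['frame'][:,:,::-1],(800,600)))
W=cloud(c);f=c['frame']
E
```

```text
1.7667 [0.49349757 0.32729798 0.2451398 ] [ 1.79939155e+02 -6.26848526e-02 -6.35004272e+01] [ 5.24708048e+01  1.28643060e+01 -1.01458921e+01  3.22576416e-02
 -6.70719570e+01 -2.59838533e+01]
```

View pics/w1b.png

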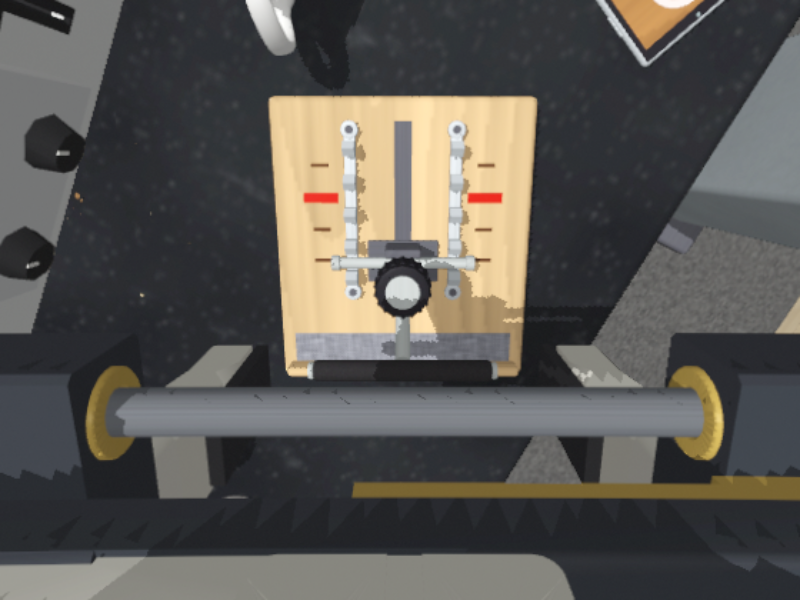

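The wrist view is square to the stand: knob cap at (403,291), red marks at (321,198)/(485,198), board corners (270,97) and (537,97), bar at (403,370).

```bash
python3 - <<'E'
from h import *
c=load('w1');W=cloud(c);f=c['frame'].astype(int)
for u,v in [(403,291),(403,280),(403,300),(321,198),(485,198),(345,370),(465,370)]:
    print((u,v),(W[int(v/1.4286)-1:int(v/1.4286)+2,int(u/1.4286)-1:int(u/1.4286)+2].reshape(-1,3).mean(0)*1000).round(1))
m=(abs(W[...,2]-.016)<.006)&(f[...,0]>f[...,2]+40)&(f[...,0]>120)
m[300:]=0
n,l,st,_=cv2.connectedComponentsWithStats(m.astype(np.uint8));k=1+np.argmax(st[1:,4])
P=W[(l==k)|(m&(W[...,0]<.63)&(W[...,1]<.45)&(W[...,1]>.19)&(W[...,0]>.36))]
r=cv2.minAreaRect((P[:,:2]*1000).astype(np.float32));print(r,cv2.boxPoints(r),P[:,2].mean())
q=(W[...,2]>.1)&(W[...,2]<.112)&(abs(W[...,0]-.491)<.03)&(abs(W[...,1]-.333)<.03); print('knob',W[q].mean(0),W[q].min(0),W[q].max(0),q.sum())
e=np.array([np.cos(np.radians(-63.3)),np.sin(np.radians(-63.3))]);g=np.array([-e[1],e[0]])
cc=np.array([.495,.3227])
d=W[...,:2]-cc; X=d@e;Y=d@g
red=(f[...,0]>170)&(f[...,1]<90)&(abs(X)<.1)&(abs(Y)<.09)
for s in(1,-1):
    z=red&(Y*s>0);print('red in stand frame',X[z].mean(),Y[z].mean())
z=q;print('knob in stand',(X[z].min()+X[z].max())/2,(Y[z].min()+Y[z].max())/2,W[z][:,2].max())
z=(abs(X+.055)<.02)&(abs(Y)<.06)&(W[...,2]>.105)&(W[...,2]<.13);z[330:]=0;print('bar',X[z].mean(),Y[z].min(),Y[z].max(),W[z][:,2].max())
E
```

```text
(403, 291) [492.2 330.3 106.4]
(403, 280) [495.1 324.4 106.5]
(403, 300) [490.  334.6 106.6]
(321, 198) [562.9 317.2  17.1]
(485, 198) [460.9 266.3  17. ]
(345, 370) [502.2 382.8 115.7]
(465, 370) [442.9 352.9 116.5]
((497.469482421875, 320.92205810546875), (179.796630859375, 198.19046020507812), 26.478933334350586) [[372.81818 369.53918]
 [461.18512 192.13922]
 [622.1208  272.30493]
 [533.75385 449.7049 ]] 0.015908625325599293
knob [0.4922229  0.33098427 0.10571072] [0.46109721 0.3155737  0.10001759] [0.50812207 0.36274033 0.11198504] 1210
red in stand frame 0.03511026563301435 0.05786897215120658
red in stand frame 0.03467989522201717 -0.05624219327810095
knob in stand -0.02063292560030911 0.0016201337600928439 0.11198504020751726
bar -0.051670796109307714 -0.0511690645852039 0.054508369611645714 0.11900286607624222
```

Request:
apply_moves --pt "1 -0.0047 0 0.022 0 0 0" --pt "1 0 0 0.026 0 0 0" --pt "1 0 0 0.026 0 0 0" --pt "1 0 0 0.026 0 0 0" --pt "1 0 0 0.026 0 0 0" --pt "1 0 0 0.015 0 0 0" --pt "1 0 0 0.01 0 0 0" --pt "1 0 0 0 0 0 0" --pt "0 0 0 0 0 0 0" --pt "0 0 0 0 0 0 0" --pt "0 0 0 0 0 0 0" --pt "0 0 0 0 0 0 0" --pt "0 0 0 0 0 0 0" --pt "0 0 0 0 0 0 0" --pt "0 0 0 0 0 0 0" --pt "0 0 0 0 0 0 0" --newtons 20

```text
time_s: 3.15
tcp_pos: [0.489, 0.3355, 0.0947]
eef_rot: [-180.0, 0.0, -63.3]
contact_force: [-1.1, -0.6, 0.3]
gripper_width: 0.0401
gripper_force: 0.0
```

Request:
apply_moves --pt "0.45 0.0045 0 0.001 0 0 0" --pt "0 0 0 0 0 0 0" --pt "0 0 0 0 0 0 0" --pt "0 0 0 0 0 0 0" --pt "0 0 0 0 0 0 0" --pt "0 0 0 0 0 0 0" --newtons 20

```text
time_s: 3.65
tcp_pos: [0.4915, 0.3319, 0.0937]
eef_rot: [-179.9, 0.0, -63.3]
contact_force: [3.9, 1.4, -1.9]
gripper_width: 0.0303
gripper_force: 20.0
```

Knob gripped (width 30 mm, 20 N). Now I lift 22 mm and slide back 44 mm.

Request:
apply_moves --pt "0 0 0 -0.006 0 0 0" --pt "0 0 0 -0.008 0 0 0" --pt "0 0 0 -0.008 0 0 0" --pt "0 0 0 0 0 0 0" --pt "0 0 0 0 0 0 0" --pt "0 0.011 0 0 0 0 0" --pt "0 0.011 0 0 0 0 0" --pt "0 0.011 0 0 0 0 0" --pt "0 0.011 0 0 0 0 0" --pt "0 0 0 0 0 0 0" --pt "0 0 0 0 0 0 0" --pt "0 0 0 0 0 0 0"

```text
time_s: 4.65
tcp_pos: [0.5112, 0.2921, 0.1152]
eef_rot: [-180.0, 0.0, -63.3]
contact_force: [4.4, 2.2, -2.7]
gripper_width: 0.0302
gripper_force: 20.0
```

Request:
apply_moves --pt "0 -0.0004 0 0.007 0 0 0" --pt "0 0 0 0.007 0 0 0" --pt "0 0 0 0.004 0 0 0" --pt "0 0 0 0.003 0 0 0" --pt "0 0 0 0 0 0 0" --pt "0 0 0 0 0 0 0"

```text
time_s: 5.15
tcp_pos: [0.5109, 0.2929, 0.0938]
eef_rot: [-180.0, 0.0, -63.3]
contact_force: [5.4, 1.8, -3.1]
gripper_width: 0.0304
gripper_force: 20.0
```

Request:
apply_moves --pt "1 0 0 0 0 0 0" --pt "1 0 0 0 0 0 0" --pt "1 0 0 0 0 0 0" --pt "1 0 0 0 0 0 0" --pt "1 0 0 0 0 0 0" --pt "1 0 0 0 0 0 0" --pt "1 0 0 -0.02 0 0 0" --pt "1 0 0 -0.03 0 0 0" --pt "1 0 0 -0.03 0 0 0" --pt "1 0 0 -0.03 0 0 0" --pt "1 0 0 -0.03 0 0 0" --pt "1 0 0 -0.03 0 0 0" --pt "1 0 0 -0.03 0 0 0" --pt "1 0 0 -0.03 0 0 0" --pt "1 0 0 0 0 0 0" --pt "1 0 0 0 0 0 0"

```text
time_s: 6.48
tcp_pos: [0.5109, 0.2929, 0.3266]
eef_rot: [-179.8, 0.1, -63.3]
contact_force: [0.3, -0.4, -0.9]
gripper_width: 0.0876
gripper_force: 0.0
```

```bash
python3 - <<'E'
from h import *
s=get_state();print(s['time_s'],s['tcp_pos'],s['eef_rot'],s['joints'])
c=grab('wrist','w2');cv2.imwrite('pics/w2b.png',c['frame'][:,:,::-1])
W=cloud(c);f=c['frame'].astype(int)
cc=np.array([.496,.322]);e=np.array([np.cos(np.radians(-63.3)),np.sin(np.radians(-63.3))]);g=np.array([-e[1],e[0]])
d=W[...,:2]-cc; X=d@e;Y=d@g
z=(abs(Y)<.02)&(abs(X-.033)<.03)&(W[...,2]>.09)&(W[...,2]<.14)
print('knob',z.sum(),np.median(W[z][:,2]),X[z].mean(),Y[z].mean())
z=(abs(X+.0107)<.02)&(abs(Y)<.065)&(W[...,2]>.1)&(W[...,2]<.15);print('bar',z.sum(),X[z].mean(),Y[z].mean(),np.median(W[z][:,2]))
m=(abs(W[...,2]-.016)<.006)&(f[...,0]>f[...,2]+40)&(f[...,0]>120)&(abs(X)<.12)&(abs(Y)<.11)
P=W[m];r=cv2.minAreaRect((P[:,:2]*1000).astype(np.float32));print(r)
red=(f[...,0]>170)&(f[...,1]<90)&(abs(X)<.1)&(abs(Y)<.09)
for k in(1,-1):
    z=red&(Y*k>0);print('red',X[z].mean(),Y[z].mean())
E
```

```text
6.4833 [0.51094801 0.29292362 0.32664057] [-1.79789376e+02  8.20668849e-02 -6.32965697e+01] [ 4.88330891e+01  9.95775679e+00 -3.21763038e+00  3.41490236e-03
 -7.65985899e+01 -2.21305946e+01]
knob 805 0.10578383153502408 0.03403396100383047 0.0006920003736668592
bar 1196 -0.010108337390135148 -0.0004594149376358939 0.11566787804317855
((497.1450500488281, 321.0269775390625), (179.72784423828125, 197.86207580566406), 26.48632049560547)
red 0.03433047597637617 0.06065930348572922
red 0.033908514728575694 -0.06051872927695054
```

View pics/w2b.png

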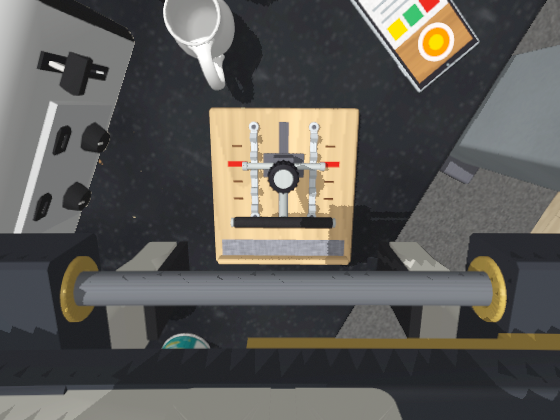

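The prop is home in the red notch: knob x = 34.0 against red marks at 34.1, and top height unchanged at 105.8 mm. Picture: knob (284,178), red marks (236,164)/(332,164), pin in line with them. Next I go above the dock.

Request:
apply_moves --pt "1 0 0 0 0 0 0.0742" --pt "1 0 0 0 0 0 0.0742" --pt "1 0 0 0 0 0 0.0742" --pt "1 0 0 0 0 0 0.0742" --pt "1 0.0335 -0.0029 0 0 0 0" --pt "1 0.0335 -0.0029 0 0 0 0" --pt "1 0.0335 -0.0029 0 0 0 0" --pt "1 0.0335 -0.0029 0 0 0 0" --pt "1 0.0335 -0.0029 0 0 0 0" --pt "1 0.0335 -0.0029 0 0 0 0" --pt "1 0.0335 -0.0029 0 0 0 0" --pt "1 0.0335 -0.0029 0 0 0 0" --pt "1 0.0335 -0.0029 0 0 0 0" --pt "1 0.0335 -0.0029 0 0 0 0" --pt "1 0 0 0 0 0 0" --pt "1 0 0 0 0 0 0" --pt "1 0 0 0 0 0 0"

```text
time_s: 7.95
tcp_pos: [0.539, -0.0426, 0.3233]
eef_rot: [179.9, -0.0, -90.1]
contact_force: [1.1, 0.0, -0.5]
gripper_width: 0.0875
gripper_force: 0.0
```

```bash
python3 - <<'E'
from h import *
s=get_state();print(s['time_s'],s['tcp_pos'],s['eef_rot'],s['joints'])
c=grab('wrist','w3');cv2.imwrite('pics/w3b.png',c['frame'][:,:,::-1])
W=cloud(c)
t=(W[...,2]>.1)&(W[...,2]<.22)&(W[...,0]>.45)&(W[...,0]<.6)&(W[...,1]<.0)&(W[...,1]>-.2)
t[230:]=0
P=W[t];mu=P.mean(0);V=np.linalg.svd(P-mu,full_matrices=False)[2];print(t.sum(),mu,V[2],P.min(0),P.max(0))
e=P[P[:,2]>.211];print('top edge',len(e),e.mean(0),e.min(0),e.max(0),np.degrees(np.polyfit(e[:,1],e[:,0],1)[0]))
c=load('t0');W=cloud(c)
b=(W[...,0]>.5)&(W[...,0]<.75)&(W[...,1]>-.25)&(W[...,1]<.0);
for z in (.1,.15,.2,.24,.28,.32):
  q=b&(W[...,2]>z)&~((W[...,0]<.56));print(z,q.sum(),W[q].min(0) if q.any() else '')
E
```

```text
7.95 [ 0.53903173 -0.04259013  0.32334803] [ 1.79882365e+02 -8.00454991e-03 -9.00668120e+01] [ 1.62404557e+01  5.46488564e+00 -8.92233865e+00 -2.61552703e-02
 -7.57279272e+01 -1.63008025e+01]
7134 [ 0.53762303 -0.11590917  0.18651178] [-0.96609396 -0.0108637   0.25796209] [ 0.5164334  -0.17436435  0.10001589] [ 0.55195476 -0.04985364  0.21751194]
top edge 2906 [ 0.54631485 -0.11629401  0.21409306] [ 0.54064659 -0.17436435  0.21100142] [ 0.55184355 -0.05015004  0.21751194] -0.5892204910150675
0.1 4906 [ 0.64284337 -0.21488801  0.10001183]
0.15 4237 [ 0.64284337 -0.21488801  0.15006676]
0.2 4079 [ 0.64284337 -0.21488801  0.20021404]
0.24 3957 [ 0.64284337 -0.21488801  0.24024089]
0.28 3931 [ 0.64284337 -0.21488801  0.75257859]
0.32 3931 [ 0.64284337 -0.21488801  0.75257859]
```

View pics/w3b.png

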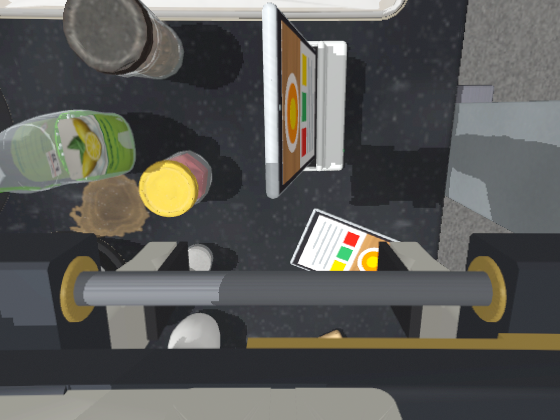

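Picture: tablet upper edge from (270,8) to (272,195), decoy at (345,245), bottle at (70,150), coffee jar at (115,35). I need to check the bottle's clearance to the gripper body.

```bash
python3 - <<'E'
from h import *
for t in ('t0','s0','w3'):
    W=cloud(load(t))
    for z in (.14,.18,.2,.22):
        q=(W[...,0]>.57)&(W[...,0]<.8)&(W[...,1]>-.2)&(W[...,1]<.0)&(W[...,2]>z)&(W[...,2]<.3)
        if t=='w3': q[230:]=0
        if q.any(): print(t,z,q.sum(),W[q].min(0).round(3),W[q].max(0).round(3))
E
```

```text
t0 0.14 373 [ 0.722 -0.1    0.14 ] [ 0.76  -0.041  0.254]
t0 0.18 234 [ 0.726 -0.087  0.181] [ 0.76  -0.047  0.254]
t0 0.2 166 [ 0.727 -0.084  0.2  ] [ 0.758 -0.052  0.254]
t0 0.22 118 [ 0.729 -0.084  0.221] [ 0.758 -0.053  0.254]
s0 0.14 568 [ 0.718 -0.102  0.14 ] [ 0.759 -0.048  0.25 ]
s0 0.18 315 [ 0.722 -0.092  0.18 ] [ 0.753 -0.052  0.25 ]
s0 0.2 214 [ 0.725 -0.088  0.201] [ 0.753 -0.054  0.25 ]
s0 0.22 138 [ 0.726 -0.087  0.22 ] [ 0.753 -0.054  0.25 ]
w3 0.14 4736 [ 0.721 -0.102  0.14 ] [ 0.758 -0.044  0.217]
w3 0.18 2091 [ 0.725 -0.093  0.18 ] [ 0.75  -0.047  0.217]
w3 0.2 773 [ 0.725 -0.086  0.2  ] [ 0.737 -0.053  0.217]
```

The bottle sits beyond x = 0.72, so it is clear. I tilt, align and approach along the slab.

Request:
apply_moves --pt "1 0 0 0 -0.0695 0 0" --pt "1 0 0 0 -0.0695 0 0" --pt "1 0 0 0 0 0 -0.0067" --pt "1 0.0231 -0.01 0.0097 0 0 0" --pt "1 0.0231 -0.01 0.0097 0 0 0" --pt "1 0.0231 -0.01 0.0097 0 0 0" --pt "1 0 0 0 0 0 0" --pt "1 0 0 0 0 0 0" --pt "1 0 0 0 0 0 0"

```text
time_s: 8.75
tcp_pos: [0.5633, -0.1105, 0.2894]
eef_rot: [167.5, 0.1, -89.4]
contact_force: [-0.5, -0.6, -0.7]
gripper_width: 0.0877
gripper_force: 0.0
```

```bash
python3 - <<'E'
from h import *
s=get_state();p=s['tcp_pos'];Rm=R.from_euler('xyz',s['eef_rot'],degrees=True).as_matrix()
print(s['time_s'],p,s['eef_rot'],s['joints'])
print(Rm.round(3),(Rm.T@(np.array([.541,-.112,.190])-p)).round(4))
# fit of tablet in tool frame from scene cloud
for t in('s0','w3'):
    W=cloud(load(t));q=(W[...,2]>.1)&(W[...,2]<.205)&(W[...,0]>.5)&(W[...,0]<.56)&(W[...,1]<-.055)&(W[...,1]>-.17)
    if t=='w3': q[230:]=0
    Q=W[q];A=np.c_[Q[:,1],Q[:,2],np.ones(len(Q))];b=np.linalg.lstsq(A,Q[:,0],rcond=None)[0];r=Q[:,0]-A@b
    k=r<.003;b=np.linalg.lstsq(A[k],Q[k,0],rcond=None)[0]
    print(t,b,'lean',np.degrees(np.arctan(b[1])),'x at z=.19',b@[-.112,.19,1])
E
```

```text
8.75 [ 0.56329453 -0.11050454  0.28941383] [ 1.67484922e+02  1.26559405e-01 -8.93698504e+01] [  7.36796336  17.179636     1.0818875   -1.5828599  -86.32085788
  -6.45049022]
[[ 0.011 -0.976 -0.217]
 [-1.    -0.011 -0.   ]
 [-0.002  0.217 -0.976]] [0.0015 0.0002 0.1019]
s0 [-0.02023945  0.21212124  0.49225066] lean 11.976134041888113 x at z=.19 0.5348205164605674
w3 [-0.01169475  0.21589697  0.49391472] lean 12.182992943454407 x at z=.19 0.5362449515176853
```

Request:
apply_moves --pt "1 0.0015 0 0.02 0.005 0 0" --pt "1 0 0 0.022 0 0 0" --pt "1 0 0 0.022 0 0 0" --pt "1 0 0 0.022 0 0 0" --pt "1 0 0 0.016 0 0 0" --pt "1 0 0 0 0 0 0" --pt "1 0 0 0 0 0 0" --pt "0 0 0 0 0 0 0" --pt "0 0 0 0 0 0 0" --pt "0 0 0 0 0 0 0" --pt "0 0 0 0 0 0 0" --pt "0 0 0 0 0 0 0" --pt "0 0 0 0 0 0 0" --pt "0 0 0 0 0 0 0" --pt "0 0 0 0 0 0 0" --pt "0 0 0 0 0 0 0" --pt "0 0 0 0 0 0 0" --pt "0 0 0 0 0 0 0" --pt "0 0 0 0 0 0 0" --newtons 35

```text
time_s: 10.33
tcp_pos: [0.5418, -0.113, 0.1898]
eef_rot: [167.9, 0.1, -89.4]
contact_force: [0.1, 0.6, 0.3]
gripper_width: 0.0131
gripper_force: 0.0
```

Request:
apply_moves --pt "0 0 0 0 0 0 0" --pt "0 0 0 0 0 0 0" --pt "0 0 0 0 0 0 0" --pt "0 0 0 0 0 0 0" --newtons 35

```text
time_s: 10.67
tcp_pos: [0.5417, -0.113, 0.1898]
eef_rot: [167.9, 0.1, -89.4]
contact_force: [0.1, 0.3, -0.4]
gripper_width: 0.0103
gripper_force: 35.0
```

Request:
apply_moves --pt "0 0 0 -0.01 0 0 0" --pt "0 0 0 -0.015 0 0 0" --pt "0 0 0 -0.02 0 0 0" --pt "0 0 0 -0.025 0 0 0" --pt "0 0 0 -0.025 0 0 0" --pt "0 0 0 -0.025 0 0 0" --pt "0 0 0 -0.02 0 0 0" --pt "0 0 0 -0.01 0 0 0" --pt "0 0 0 0 0 0 0" --pt "0 0 0 0 0 0 0"

```text
time_s: 11.5
tcp_pos: [0.5729, -0.1127, 0.3358]
eef_rot: [167.9, 0.2, -89.4]
contact_force: [-0.0, 0.6, -4.8]
gripper_width: 0.0097
gripper_force: 35.0
```

```bash
python3 - <<'E'
from h import *
s=get_state();p=s['tcp_pos'];Rm=R.from_euler('xyz',s['eef_rot'],degrees=True).as_matrix()
print(s['time_s'],p,s['eef_rot'],s['joints'],s['contact_force'],s['gripper_width'])
c=grab('scene','s1')
W=cloud(c);q=(W[...,2]>.15)&(W[...,2]<.27)&(W[...,0]>.48)&(W[...,0]<.6)&(W[...,1]<-.03)&(W[...,1]>-.2)
Q=W[q]
L=(Q-p)@Rm
print(len(Q),'tool frame min/max',np.percentile(L,[0.5,5,50,95,99.5],axis=0).round(4))
L=L[(L[:,2]>.03)&(abs(L[:,1])<.02)];print('extent',L.min(0),L.max(0)); 
print('screen plane y=a x+b z+c',np.linalg.lstsq(np.c_[L[:,0],L[:,2],np.ones(len(L))],L[:,1],rcond=None)[0])
lo=L[L[:,2]>.14]; 
for x0 in np.arange(-.05,.06,.02):
    z=lo[abs(lo[:,0]-x0)<.01]; print(x0.round(2),z[:,2].max() if len(z) else None)
E
```

```text
11.5 [ 0.57289063 -0.11269976  0.33580894] [167.92084423   0.17405233 -89.42962947] [  7.05290649  16.81274252   6.52841706  -1.52362221 -91.70049794
  -6.34946271] [-0.00693165  0.61772248 -4.75366646] 0.009706316528626503
1666 tool frame min/max [[-0.0613  0.0014  0.0693]
 [-0.0544  0.0043  0.0735]
 [ 0.0041  0.0067  0.1181]
 [ 0.0574  0.0088  0.1668]
 [ 0.0613  0.0098  0.1737]]
extent [-0.06304995 -0.0009131   0.06865115] [0.06197077 0.01066315 0.1755012 ]
screen plane y=a x+b z+c [-0.00866435 -0.00404679  0.00707917]
-0.05 0.17463333982351073
-0.03 0.17448144953049075
-0.01 0.17406446760456265
0.01 0.17550120415888415
0.03 0.17487986579790574
0.05 0.1736049410410796
```

The tablet is held square: lower edge 175 mm ahead of the TCP, centred within 1 mm. Next is a yaw of −63.9° about the vertical.

Request:
apply_moves --pt "0 0 0 0 0 -0.0149 0.0694" --pt "0 0 0 0 0 -0.0149 0.0694" --pt "0 0 0 0 0 -0.0149 0.0694" --pt "0 0 0 0 0 -0.0149 0.0694" --pt "0 0 0 0 0 -0.0149 0.0694" --pt "0 0 0 0 0 -0.0149 0.0694" --pt "0 0 0 0 0 -0.0149 0.0694" --pt "0 0 0 0 0 -0.0149 0.0694" --pt "0 0 0 0 0 -0.0149 0.0694" --pt "0 0 0 0 0 -0.0149 0.0694" --pt "0 0 0 0 0 0 0" --pt "0 0 0 0 0 0 0" --pt "0 0 0 0 0 0 0"

```text
time_s: 12.63
tcp_pos: [0.5727, -0.1129, 0.3356]
eef_rot: [167.7, 0.0, -153.1]
contact_force: [-0.8, 0.9, -3.4]
gripper_width: 0.0098
gripper_force: 35.0
```

```bash
cat > plan.py <<'E'
from h import *
import sys
def plan(x,z,lean,y=0.,yaw=-63.4,cc=(.4965,.3215)):
    s=get_state();p=s['tcp_pos'];Rm=R.from_euler('xyz',s['eef_rot'],degrees=True).as_matrix()
    a=np.radians(yaw);l=np.radians(lean);ex=np.array([np.cos(a),np.sin(a),0]);ey=np.array([-np.sin(a),np.cos(a),0]);up=np.array([0,0,1.])
    tz=ex*np.sin(l)+up*np.cos(l);tx=ex*np.cos(l)-up*np.sin(l)
    T=np.c_[np.cross(-tx,-tz),-tx,-tz]
    o=np.array([*cc,0])+x*ex+y*ey+z*up; tcp=o+.175*tz
    o_now=p+.175*Rm[:,2]-np.array([*cc,0])
    print('t',s['time_s'],'tcp',p.round(4),s['eef_rot'].round(2),'F',s['contact_force'].round(1),'joints',s['joints'].round(1),'w',s['gripper_width'])
    print('tablet origin now in stand',(o_now@ex).round(4),(o_now@ey).round(4),o_now[2].round(4),'lean',np.degrees(np.arccos(-Rm[2,2])).round(2))
    print('target tcp',tcp.round(4),'rel shift',(Rm.T@(tcp-p)).round(4),'rel turn/90',(R.from_matrix(Rm.T@T).as_rotvec()*2/np.pi).round(4))
plan(*map(float,sys.argv[1:]))
E
python3 plan.py -.081 .15 32
```

```text
t 12.6333 tcp [ 0.5727 -0.1129  0.3356] [ 1.6775e+02  3.0000e-02 -1.5310e+02] F [-0.8  0.9 -3.4] joints [  0.7  14.4   7.1 -11.  -88.2 -62.9] w 0.009802214820774771
tablet origin now in stand 0.3854 -0.1265 0.1646 lean 12.25
target tcp [0.5018 0.311  0.2984] rel shift [-0.1285  0.3929  0.1234] rel turn/90 [-0.2194 -0.0009  0.0032]
```

Request:
apply_moves --pt "0 -0.005 0.0155 0.0033 0 0 0" --pt "0 -0.0099 0.0308 0.0067 0 0 0" --pt "0 -0.0099 0.0308 0.0067 0 0 0" --pt "0 -0.0099 0.0308 0.0067 0 0 0" --pt "0 -0.0099 0.0308 0.0067 0 0 0" --pt "0 -0.0099 0.0308 0.0067 0 0 0" --pt "0 -0.0099 0.0308 0.0067 0 0 0" --pt "0 -0.0099 0.0308 0.0067 0 0 0" --pt "0 -0.0099 0.0308 0.0067 0 0 0" --pt "0 -0.0099 0.0308 0.0067 0 0 0" --pt "0 -0.0099 0.0308 0.0067 0 0 0" --pt "0 -0.0099 0.0308 0.0067 0 0 0" --pt "0 -0.0099 0.0308 0.0067 0 0 0" --pt "0 -0.005 0.0155 0.0033 0 0 0" --pt "0 0 0 0 -0.0731 0 0" --pt "0 0 0 0 -0.0731 0 0" --pt "0 0 0 0 -0.0731 0 0" --pt "0 0 0 0 0 0 0" --pt "0 0 0 0 0 0 0" --pt "0 0 0 0 0 0 0"

```text
time_s: 14.3
tcp_pos: [0.5044, 0.3105, 0.3358]
eef_rot: [148.2, 0.1, -153.3]
contact_force: [-0.5, 0.4, -3.3]
gripper_width: 0.0099
gripper_force: 35.0
```

```bash
python3 plan.py -.081 .05 32; python3 - <<'E'
from h import *
c=grab('scene','s2');cv2.imwrite('pics/s2b.png',cv2.resize(c['frame'][100:310,140:420,::-1],(800,600)))
s=get_state();p=s['tcp_pos'];Rm=R.from_euler('xyz',s['eef_rot'],degrees=True).as_matrix()
W=cloud(c);L=(W-p)@Rm
q=(abs(L[...,0])<.07)&(abs(L[...,1])<.02)&(L[...,2]>.03)&(L[...,2]<.19)
Q=L[q];print(len(Q),Q.min(0),Q.max(0),np.median(Q,0))
E
```

```text
t 14.3 tcp [0.5044 0.3105 0.3358] [ 1.4821e+02  8.0000e-02 -1.5328e+02] F [-0.5  0.4 -3.3] joints [ 29.1  12.6   7.2 -31.9 -84.1 -89.1] w 0.00986487346744073
tablet origin now in stand -0.0788 0.0022 0.1871 lean 31.79
target tcp [0.5018 0.311  0.1984] rel shift [ 0.0024 -0.071   0.1177] rel turn/90 [-0.0023  0.0001  0.0016]
154 [-0.05094899 -0.00754282  0.03027421] [0.06518655 0.00562883 0.17304722] [ 0.06006369 -0.00321007  0.09870866]
```

View pics/s2b.png

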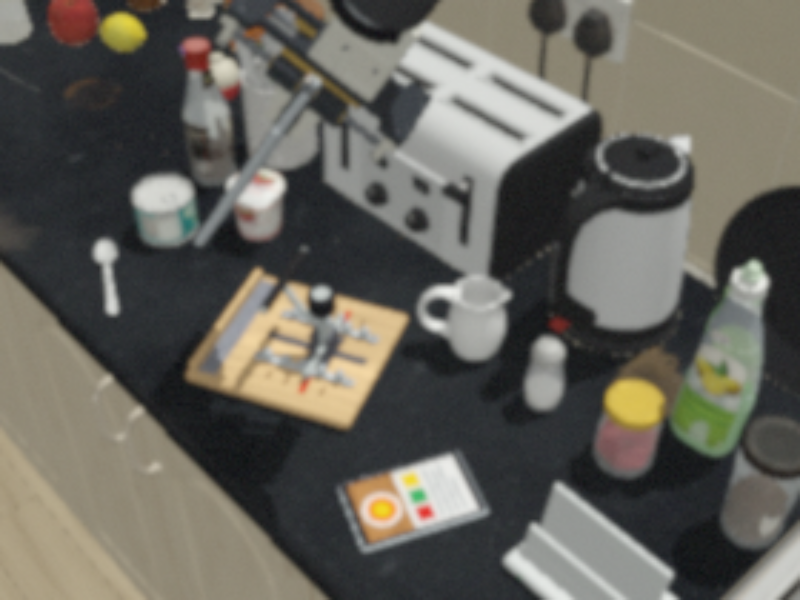

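Picture: the tablet is edge-on, lower edge at (200,240), upper at (315,85), leaning towards the back of the stand; everything else is in place. Descending.

Request:
apply_moves --pt "0 0.0005 -0.0142 0.0235 0 0 0" --pt "0 0.0005 -0.0142 0.0235 0 0 0" --pt "0 0.0005 -0.0142 0.0235 0 0 0" --pt "0 0.0005 -0.0142 0.0235 0 0 0" --pt "0 0.0005 -0.0142 0.0235 0 0 0.0016" --pt "0 0 0 0 0 0 0" --pt "0 0 0 0 0 0 0" --pt "0 0 0 0 0 0 0"

```text
time_s: 15.02
tcp_pos: [0.5017, 0.3127, 0.201]
eef_rot: [148.1, 0.2, -153.3]
contact_force: [0.3, 0.1, -3.0]
gripper_width: 0.0099
gripper_force: 35.0
```

```bash
python3 plan.py -.081 .024 32; python3 - <<'E'
from h import *
c=grab('scene','s3');cv2.imwrite('pics/s3b.png',cv2.resize(c['frame'][170:250,200:310,::-1],(770,560),interpolation=cv2.INTER_CUBIC))
E
```

```text
t 15.0167 tcp [0.5017 0.3127 0.201 ] [ 148.12    0.18 -153.31] F [ 0.3  0.1 -3. ] joints [ 29.   18.1  -2.8 -33.9 -71.1 -80.4] w 0.00991818607605866
tablet origin now in stand -0.0822 0.001 0.0524 lean 31.88
target tcp [0.5018 0.311  0.1724] rel shift [ 0.0008 -0.0164  0.0235] rel turn/90 [-0.0013  0.0011  0.0019]
```

View pics/s3b.png

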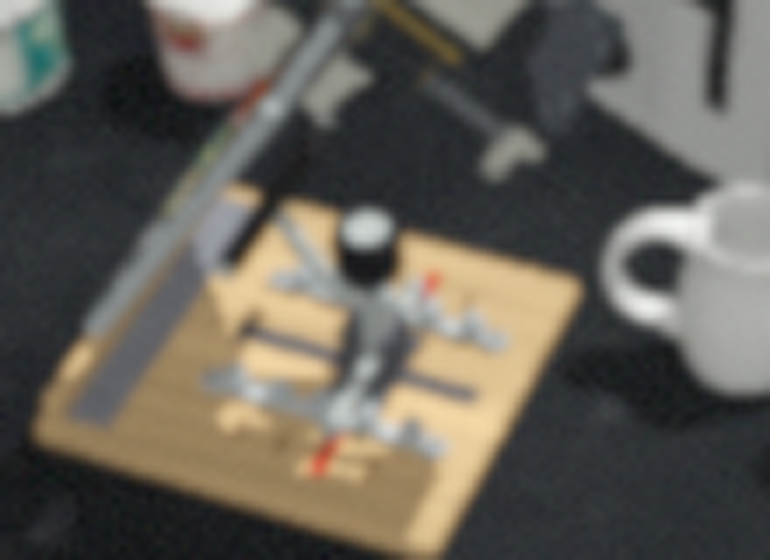

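Picture (7× crop): lower tablet corner at (92,328), still above the lip line; grey mat (100,410)–(240,200) lies behind the lip; prop in the red notch. I'll check the lip position from the earlier wrist clouds.

```bash
python3 - <<'E'
from h import *
cc=np.array([.4965,.3215]);a=np.radians(-63.4);e=np.array([np.cos(a),np.sin(a)]);g=np.array([-e[1],e[0]])
for t in('t0','s0','w1','w2'):
    W=cloud(load(t));f=load(t)['frame'].astype(int);X=(W[...,:2]-cc)@e;Y=(W[...,:2]-cc)@g
    q=(abs(X+.085)<.03)&(abs(Y)<.08)&(W[...,2]>.026)&(W[...,2]<.04)
    if q.sum()>5: print(t,'lip',q.sum(),np.percentile(X[q],[2,25,50,75,98]).round(4),np.percentile(Y[q],[1,99]).round(3),np.median(W[q][:,2]).round(4))
    q=(abs(X+.07)<.03)&(abs(Y)<.08)&(abs(W[...,2]-.016)<.006)&(f.max(-1)-f.min(-1)<30)
    if q.sum()>5: print(t,'mat',q.sum(),np.percentile(X[q],[2,50,98]).round(4),np.median(W[q][:,2]).round(4))
E
```

```text
t0 lip 120 [-0.0975 -0.0955 -0.0938 -0.0918 -0.0898] [-0.078  0.079] 0.0298
t0 mat 291 [-0.0886 -0.08   -0.0712] 0.0161
s0 lip 69 [-0.0963 -0.0937 -0.0916 -0.0901 -0.0868] [-0.079  0.078] 0.0288
s0 mat 197 [-0.0897 -0.0796 -0.069 ] 0.0153
w1 lip 155 [-0.0954 -0.093  -0.0909 -0.0891 -0.0879] [-0.08  0.08] 0.0293
w1 mat 2645 [-0.0871 -0.0766 -0.0662] 0.0163
w2 lip 747 [-0.0953 -0.0927 -0.0907 -0.0891 -0.0878] [-0.078  0.078] 0.0293
w2 mat 1898 [-0.088  -0.0772 -0.0668] 0.0163
```

Request:
apply_moves --pt "0 0.0008 -0.006 0.009 0 0 0" --pt "0 0 -0.006 0.009 0 0 0" --pt "0 0 -0.0044 0.0055 0 0 0.0018" --pt "0 0 0 0 0 0 0" --pt "0 0 0 0 0 0 0"

```text
time_s: 15.48
tcp_pos: [0.5009, 0.3098, 0.1697]
eef_rot: [148.1, -0.1, -153.6]
contact_force: [-0.1, 0.1, -2.7]
gripper_width: 0.0098
gripper_force: 35.0
```

```bash
python3 plan.py -.081 .018 32
```

```text
t 15.4833 tcp [0.5009 0.3098 0.1697] [ 1.4806e+02 -1.5000e-01 -1.5359e+02] F [-0.1  0.1 -2.7] joints [ 28.6  19.8  -4.5 -34.6 -68.5 -78.4] w 0.009796927623668924
tablet origin now in stand -0.0801 -0.0014 0.0212 lean 31.94
target tcp [0.5018 0.311  0.1664] rel shift [-0.0013 -0.0011  0.0032] rel turn/90 [-0.0007 -0.0003 -0.0026]
```

Request:
apply_moves --pt "0 0 -0.0005 0.0009 0 0 -0.002" --pt "0 0 -0.0005 0.0009 0 0 0" --pt "0 0 -0.0004 0.0007 0 0 0" --pt "0 0 0 0 0 0 0" --pt "0 0 0 0 0 0 0"

```text
time_s: 15.9
tcp_pos: [0.5011, 0.3103, 0.1677]
eef_rot: [148.1, 0.1, -153.4]
contact_force: [-0.8, 0.1, -3.6]
gripper_width: 0.0097
gripper_force: 35.0
```

```bash
python3 plan.py -.084 .0185 33
```

```text
t 15.9 tcp [0.5011 0.3103 0.1677] [ 1.4805e+02  5.0000e-02 -1.5342e+02] F [-0.8  0.1 -3.6] joints [ 28.6  19.9  -4.6 -34.7 -68.3 -78. ] w 0.009731208364350418
tablet origin now in stand -0.0805 -0.0007 0.0192 lean 31.95
target tcp [0.5016 0.3114 0.1653] rel shift [-0.0009 -0.0007  0.0025] rel turn/90 [-0.0117  0.0006  0.0002]
```

Request:
apply_moves --pt "0 0 -0.0005 0.0008 0 0 0" --pt "0 0 0 0 0 0 0" --pt "0 0 -0.0005 0.0008 0 0 0" --pt "0 0 0 0 0 0 0" --pt "0 0 0 0 0 0 0"

```text
time_s: 16.32
tcp_pos: [0.5011, 0.3103, 0.1661]
eef_rot: [148.1, 0.1, -153.4]
contact_force: [-0.0, -0.8, 0.8]
gripper_width: 0.0101
gripper_force: 35.0
```

```bash
python3 plan.py -.084 .0175 33
```

```text
t 16.3167 tcp [0.5011 0.3103 0.1661] [ 1.4805e+02  7.0000e-02 -1.5341e+02] F [-0.  -0.8  0.8] joints [ 28.6  20.   -4.7 -34.7 -68.1 -77.9] w 0.010117612881550048
tablet origin now in stand -0.0805 -0.0007 0.0177 lean 31.95
target tcp [0.5016 0.3114 0.1643] rel shift [-0.0009 -0.0003  0.002 ] rel turn/90 [-0.0117  0.0007  0.0003]
```

Request:
apply_moves --pt "0 0 0 0.0007 -0.004 0 0" --pt "0 0 0 0 0 0 0" --pt "0 0 -0.0002 0.0007 -0.004 0 0" --pt "0 0 0 0 0 0 0" --pt "0 0 -0.0001 0.0006 -0.0037 0 0" --pt "0 0 0 0 0 0 0" --pt "0 0 0 0 0 0 0"

```text
time_s: 16.9
tcp_pos: [0.5016, 0.3108, 0.1645]
eef_rot: [147.0, 0.1, -153.4]
contact_force: [2.0, -3.5, 5.6]
gripper_width: 0.01
gripper_force: 35.0
```

```bash
python3 plan.py -.084 .0175 33; python3 - <<'E'
from h import *
print(get_state()['moment'])
c=grab('scene','s4');cv2.imwrite('pics/s4b.png',cv2.resize(c['frame'][155:255,195:320,::-1],(750,600),interpolation=cv2.INTER_CUBIC))
E
```

```text
t 16.9 tcp [0.5016 0.3108 0.1645] [ 1.4701e+02  1.4000e-01 -1.5344e+02] F [ 2.  -3.5  5.6] joints [ 27.9  20.4  -4.5 -35.8 -68.5 -76.8] w 0.01004565431689686
tablet origin now in stand -0.0835 0.0002 0.0177 lean 32.99
target tcp [0.5016 0.3114 0.1643] rel shift [-0.0002  0.0003  0.0005] rel turn/90 [-0.0001  0.0015  0.0004]
[-1.95284806 -1.1658971  -0.02122902]
```

View pics/s4b.png

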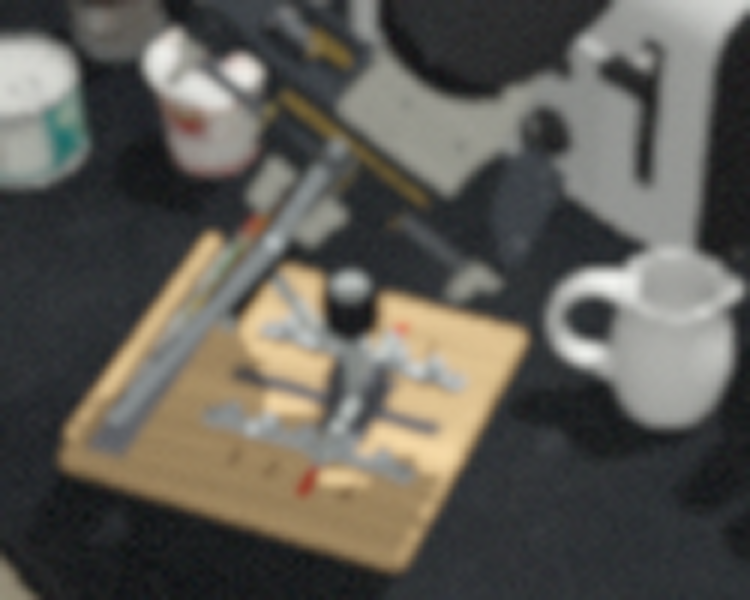

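The edge is on the board behind the lip (reaction of about 4 N along +x, about 9 N up) at 33° lean. In the picture, the tablet foot is at (115,440) on the mat behind the lip. I ease the grip, then release and retract along the slab.

Request:
apply_moves --pt "0 0 0 0 0 0 0" --pt "0 0 0 0 0 0 0" --pt "0.14 0 0 0 0 0 0" --pt "0.16 0 0 0 0 0 0" --pt "0.18 0 0 0 0 0 0" --pt "0.2 0 0 0 0 0 0" --pt "0.22 0 0 0 0 0 0" --pt "0.24 0 0 0 0 0 0" --pt "0.24 0 0 0 0 0 0" --pt "0.24 0 0 0 0 0 0" --newtons 6

```text
time_s: 17.78
tcp_pos: [0.5006, 0.3111, 0.1638]
eef_rot: [147.0, 0.0, -153.4]
contact_force: [0.8, -0.2, -0.1]
gripper_width: 0.0214
gripper_force: 0.0
```

```bash
cat > chk.py <<'E'
from h import *
s=get_state();print(s['time_s'],s['contact_force'],s['joints'].round(0))
c=grab('scene','s5')
cc=np.array([.4965,.3215]);a=np.radians(-63.4);e=np.array([np.cos(a),np.sin(a)]);g=np.array([-e[1],e[0]])
for n in ('scene','top'):
    c=grab(n,'c_'+n);W=cloud(c);X=(W[...,:2]-cc)@e;Y=(W[...,:2]-cc)@g;Z=W[...,2]
    # slab: near 33deg plane; height along slab
    t=np.radians(33);N=(X+.084)*np.cos(t)-(Z-.019)*np.sin(t);H=(X+.084)*np.sin(t)+(Z-.019)*np.cos(t)
    q=(abs(N)<.015)&(H>.02)&(H<.21)&(abs(Y)<.09)
    print(n,q.sum(),'N',np.percentile(N[q],[1,20,50,80,99]).round(4),'H',H[q].max().round(4),'Y',np.percentile(Y[q],[0.5,99.5]).round(4))
    print(' slope',np.polyfit(H[q],N[q],1).round(4))
E
python3 chk.py
```

```text
17.7833 [ 0.77132006 -0.16185199 -0.07583844] [ 28.  20.  -5. -36. -69. -77.]
scene 370 N [-0.0131 -0.0048 -0.0014  0.0046  0.0146] H 0.2033 Y [-0.0664  0.0482]
 slope [ 0.0185 -0.0023]
top 354 N [-0.0078 -0.0062 -0.0052 -0.0042 -0.0016] H 0.0887 Y [-0.0628  0.0602]
 slope [-0.0029 -0.005 ]
```

Released: the screen plane sits at N = −5 mm with no extra slope, so lean is 33°, and y spans −63 to +60 mm, so it is centred. Retracting.

Request:
apply_moves --pt "0.24 0 0 -0.006 0 0 0" --pt "0.24 0 0 -0.008 0 0 0" --pt "0.24 0 0 -0.012 0 0 0" --pt "0.24 0 0 -0.015 0 0 0" --pt "0.24 0 0 -0.02 0 0 0" --pt "0.24 0 0 -0.02 0 0 0" --pt "0.24 0 0 -0.03 0 0 0" --pt "0.24 0 0 -0.03 0 0 0" --pt "0.24 0 0 0 0 0 0" --pt "0.24 0 0 0 0 0 0" --pt "0.24 0 0 0 0 0 0"

```text
time_s: 18.85
tcp_pos: [0.535, 0.2419, 0.2827]
eef_rot: [147.0, 0.1, -153.5]
contact_force: [-0.1, 0.0, -0.3]
gripper_width: 0.0207
gripper_force: 0.0
```

```bash
python3 chk.py; python3 - <<'E'
from h import *
cv2.imwrite('pics/s6b.png',cv2.resize(load('c_scene')['frame'][130:270,180:380,::-1],(800,560),interpolation=cv2.INTER_CUBIC))
E
```

```text
18.85 [-0.1380378   0.02228473 -0.31973491] [ 21.  16.   5. -33. -84. -79.]
scene 388 N [-0.0053 -0.0047 -0.0015  0.0039  0.0143] H 0.2038 Y [-0.0657  0.057 ]
 slope [ 0.0119 -0.0017]
top 1477 N [-0.0074 -0.0058 -0.0047 -0.0031  0.0042] H 0.2028 Y [-0.063   0.0602]
 slope [ 0.017  -0.0063]
```

View pics/s6b.png

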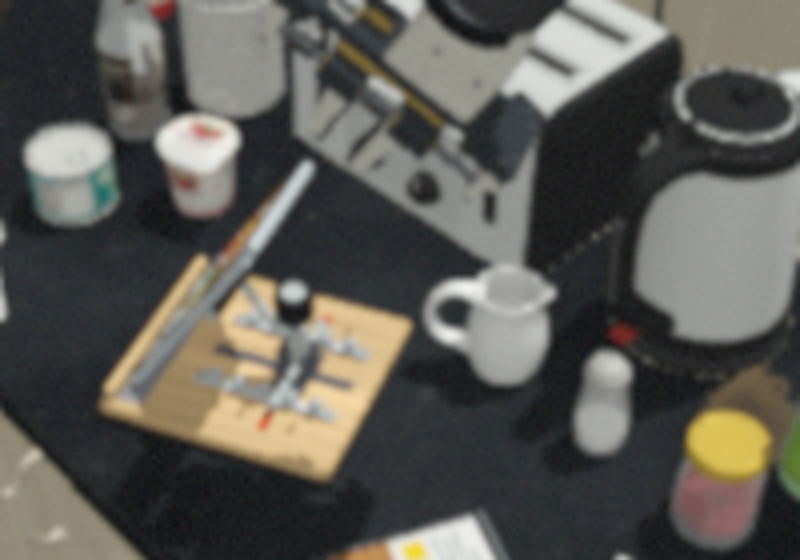

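Picture: the tablet leans on the bar, foot at (135,395) behind the lip, top at (310,168); pin in line with the red marks; gripper clear and bystanders unmoved. Handing in.

```bash
python3 -c "
from plant import close_job
print(close_job())"
```

```text
the job is handed in; nothing more can be done
None
```

The job is handed in, with no verdict returned: the prop is home in the red-marked notch, and the tablet rests centred behind the lip, leaning back about 33°, with the gripper clear and no bystander visibly moved.

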